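Put the balance weights back in their case

TASK

The balance check is finished: return the four knobbed steel weights to the open wooden case, each standing upright and fully down in the one seat that is bored for its size. Set them down, do not drop them. The hooked weight and the flat slotted weight belong to another set: leave them standing where they are.

Things in the scene. Friction and masses are not known exactly. Their poses are not given: they have to be found in the camera images.
- weight_largest: polished steel balance weight of the set, the largest of four: upright round body 45 mm across up to 46 mm height, a narrow neck, then a round knob 29 mm across from 51 to 66 mm height (total height 66 mm); about 500 g; stands loose on the bench. Origin: centre of its underside, z up. Lift it by the knob from above.
- weight_second: polished steel balance weight of the set, the second largest of four: upright round body 35 mm across up to 36 mm height, a narrow neck, then a round knob 23 mm across from 40 to 52 mm height (total height 52 mm); about 200 g; stands loose on the bench. Origin: centre of its underside, z up. Lift it by the knob from above.
- weight_third: polished steel balance weight of the set, the third largest of four: upright round body 28 mm across up to 28 mm height, a narrow neck, then a round knob 19 mm across from 31.5 to 41 mm height (total height 41 mm); about 100 g; stands loose on the bench. Origin: centre of its underside, z up. Lift it by the knob from above.
- weight_smallest: polished steel balance weight of the set, the smallest of four: upright round body 22 mm across up to 21 mm height, a narrow neck, then a round knob 15.5 mm across from 24 to 33 mm height (total height 33 mm); about 50 g; stands loose on the bench. Origin: centre of its underside, z up. Lift it by the knob from above.
- seat_largest: seat of the 45 mm weight: light wood block 64 x 64 x 26 mm, fixed in the case, with a bore 49 mm across, 18 mm deep, its mouth flared 5 mm all round. Origin: on the bore's axis, at the block's underside, 8 mm above the bench; z up; the bore's floor is 8 mm above it. The four seats stand in one row along their y axis, 66 mm apart, in any order, in an open wooden case.
- seat_second: seat of the 35 mm weight: light wood block 64 x 64 x 26 mm, fixed in the case, with a bore 39 mm across, 16 mm deep, its mouth flared 5 mm all round. Origin: on the bore's axis, at the block's underside, 8 mm above the bench; z up; the bore's floor is 10 mm above it. The case's rim is 36 mm above the bench; its ends lie 43 mm past the end seats' axes.
- seat_third: seat of the 28 mm weight: light wood block 64 x 64 x 26 mm, fixed in the case, with a bore 31.5 mm across, 14 mm deep, its mouth flared 5 mm all round. Origin: on the bore's axis, at the block's underside, 8 mm above the bench; z up; the bore's floor is 12 mm above it. The case's outer sides lie 38 mm from the blocks' middle on +x and 70 mm on -x.
- seat_smallest: seat of the 22 mm weight: light wood block 64 x 64 x 26 mm, fixed in the case, with a bore 25.5 mm across, 12 mm deep, its mouth flared 5 mm all round. Origin: on the bore's axis, at the block's underside, 8 mm above the bench; z up; the bore's floor is 14 mm above it. On the row's -x side a pair of forceps lies in the case, below the rim; leave it.
- hooked_weight: look-alike that is not of this set: steel weight 32 mm across and 36 mm high with an open wire hook on top (total 59 mm), no knob; loose. Origin: centre of its underside, z up.
- slotted_weight: look-alike that is not of this set: flat steel disc weight 43 mm across and 13 mm high with a slot from the edge to the middle, no knob; loose. Origin: centre of its underside, z up.
Mind the look-alikes: they are no part of the job. What is shaped like the weight_largest but blue or orange is not meant. Leave any yellow look-alike of the weight_second alone.

How it is judged:
At the end, for the whole second after the job is handed in: Each of the four knobbed weights stands upright (within 0.12 rad) in its own seat, within 8 mm of the bore's axis and within 3 mm of the bore's floor, at rest and released; the hooked and the slotted weight still stand within 25 mm of where they were (horizontal distance between weight_largest and seat_largest below 0.008 m and z of weight_largest in the frame of seat_largest below 0.011 m and angle between each of weight_largest, weight_second, weight_third, weight_smallest's own z axis and vertical below 0.12 rad and linear speed of each of weight_largest, weight_second, weight_third, weight_smallest, hooked_weight, slotted_weight below 0.02 m/s and contact force between the fingers and weight_largest below 0.1 N and horizontal distance between weight_second and seat_second below 0.008 m and z of weight_second in the frame of seat_second below 0.013 m and contact force between the fingers and weight_second below 0.1 N and horizontal distance between weight_third and seat_third below 0.008 m and z of weight_third in the frame of seat_third below 0.015 m and contact force between the fingers and weight_third below 0.1 N and horizontal distance between weight_smallest and seat_smallest below 0.008 m and z of weight_smallest in the frame of seat_smallest below 0.017 m and contact force between the fingers and weight_smallest below 0.1 N and distance of each of hooked_weight, slotted_weight from where it was at the start of the episode below 0.025 m and angle between each of hooked_weight, slotted_weight's own z axis and vertical below 0.15 rad); the robot touches nothing.
It fails at once if a weight of the set is dropped or knocked over (it moves faster than 0.6 m/s, as after a fall of 18 mm, while the robot does not touch it) ((linear speed of weight_largest above 0.6 m/s and contact force between each of the arm, the fingers and weight_largest below 0.05 N) or (linear speed of weight_second above 0.6 m/s and contact force between each of the arm, the fingers and weight_second below 0.05 N) or (linear speed of weight_third above 0.6 m/s and contact force between each of the arm, the fingers and weight_third below 0.05 N) or (linear speed of weight_smallest above 0.6 m/s and contact force between each of the arm, the fingers and weight_smallest below 0.05 N)).
It fails at once if the hooked or the slotted weight is moved more than 25 mm (distance of any of hooked_weight, slotted_weight from where it was at the start of the episode above 0.025 m).
It also fails if it takes over 93 s, if anything falls off the work surface, if the arm or the gripper's body presses on something with over 40 N, if the wrist force passes 120 N, or if a joint passes its speed limit or range.

ROBOT

A 6-joint arm with a two-finger parallel gripper is mounted at the origin on a cart in front of the work surface, level with it; the furniture and walls round the work are solid. World frame = base frame: x ahead of the robot, y to its left, z up, the work surface at z = 0. Lengths are in m, angles in rad, forces in N, time in s.
With the tool pointing down it reaches from about 0.275 to 1 m from the base axis. Payload 8.4 kg.
Tool frame: the origin (TCP) lies between the finger pads; the fingertips stand 11 mm ahead of it and the grasp point (between the pads) lies 8 mm behind it; z points along the fingers, y is the direction in which the jaws open and shut (so a half turn about z gives the same grasp; the last joint's range is limited). The gripper opens to 85 mm and grips with 20 to 120 N. Pads are 22 mm wide; open, the fingers measure 114 mm over their backs; the gripper's body (76 mm by 85 mm) begins 54 mm behind the grasp point. The pads swing forward as they close: fully open they stand 13 mm farther back than shut.
Start: joints at [1.215, 0.353, 1.633, -0, 1.155, -0.002], TCP at [0.217, 0.586, 0.242] pointing down, gripper open.
Joint ranges: [-2.63, 2.63], [-0.92, 2.1], [0.06, 2.66], [-1.3, 4.44], [0, 2.69], [-3.02, 3.02]. Speed limits (rad/s): [2.22, 2.22, 2.79, 3.14, 3.14, 3.14].

INTERFACE

Orientations are given as a rotation vector (axis times angle).
In Python, from plant import env, cams, workorder gives the robot as it stands.
- The arm moves only by the shell command python3 -m crank 'ROWS' [OPENING] [FORCE]. ROWS is JSON, a list that holds one entry, the list of rows, each a list of 6 numbers: the shift along the tool's x, y, z in cm, then the turn, a rotation vector about the tool's x, y, z in degrees. A call has exactly 8 rows; each row shifts and turns the pose as measured when the row begins, along the tool's axes as they then stand; what a row does not reach is not made up. A row lasts 1/10 s, in which the tool goes at most 50 mm and 8.59 degrees, less where a joint would pass 70% of its speed; a pose out of reach is approached as far as the arm can. A call with a gripper value outside its range is refused whole. OPENING is the finger opening in cm, from 0 to 8.54, set as the call begins (- or left out, the last holds). The fingers move at their own pace and stop on an object; FORCE is the grip in N (left out, the last holds). Time passes only in rows, so rows that do not move let the fingers close, or fill a call up. It gives the time, the measured TCP pose, the force and the opening at its end, in the units of the state.
- env.state(): the state, without advancing time (a new reading comes with each control period).
- cams.camera(name): name is "side" or "top"; returns (picture, depth): 420x560x3 uint8, blue, green, red; 420x560 float32, m along the optical axis (not along the pixel's ray), 0 where there is no reading.
- cams.camera_model(name): a dict with "intrinsics" (3x3 intrinsics, pixels), "T" (4x4, takes a point from camera to world coordinates). Camera axes: x right, y down, z forward; pixel columns grow to the right and rows downward; lengths in m; the calibration is good to about 2 mm. A picture is of the moment at which its call begins. camera_model takes no time and is no camera call.
- workorder.hand_in(): hands the job in, once; it reports no verdict.
The state is a dict: "t": time; "joints": joint angles; "joint_velocities": joint speeds; "joint_efforts": joint torques, N m; "ee_pos": TCP position; "ee_rot": TCP orientation; "contact_force": force on the tool from outside, world axes, zero at the start; "wrist_torque": the same for the moment, N m; "width": finger opening in m.
Only numpy, scipy, OpenCV 4.12 (cv2) and the standard library are available. Lean on these libraries where they do the work, as an engineer would, in place of code of your own. Each camera call takes 0.05 s, during which the arm holds its last target.

## Working session

There is one attempt and no reset: what is moved stays moved. The work goes in short steps, Python scripts to look and compute and a shell command to move; the robot and the scene stay as the last step left them, time stands still between calls to the robot, and variables do not carry over. Pictures are saved under pics/ and viewed, and the job is handed in when it is done.

```bash
ls; mkdir -p pics; python3 - <<'E'
from plant import env,cams
import cv2,numpy as np
s=env.state();print({k:np.round(v,3) for k,v in s.items()})
for n in("top","side"):
    p,d=cams.camera(n);cv2.imwrite(f"pics/{n}0.png",p);np.save(f"pics/{n}0.npy",d)
    m=cams.camera_model(n);print(n,np.round(m["intrinsics"],1).tolist(),np.round(m["T"],4).tolist())
E
```

```text
pics
{'t': np.float64(0.0), 'joints': array([ 1.215,  0.354,  1.634,  0.   ,  1.155, -0.002]), 'joint_velocities': array([ 0.   , -0.001, -0.001, -0.001, -0.002, -0.001]), 'joint_efforts': array([ 1.0000e-03, -6.0526e+01, -3.4206e+01,  0.0000e+00,  9.0000e-03,
       -0.0000e+00]), 'ee_pos': array([0.216, 0.586, 0.242]), 'ee_rot': array([-5.530e-01, -3.092e+00,  2.000e-03]), 'contact_force': array([-0.34 ,  0.154,  0.16 ]), 'wrist_torque': array([-0.023,  0.022, -0.   ]), 'width': np.float64(0.086)}
top [[509.7, 0.0, 282.2], [0.0, 509.7, 216.7], [0.0, 0.0, 1.0]] [[0.002, -0.9903, 0.1389, 0.3213], [-1.0, -0.0017, 0.0023, 0.0254], [-0.0021, -0.1389, -0.9903, 1.4349], [0.0, 0.0, 0.0, 1.0]]
side [[513.9, 0.0, 287.9], [0.0, 513.9, 209.7], [0.0, 0.0, 1.0]] [[-0.9224, 0.333, -0.1957, 0.7738], [0.3861, 0.8099, -0.4417, 0.5798], [0.0114, -0.4829, -0.8756, 1.1481], [0.0, 0.0, 0.0, 1.0]]
```

View pics/top0.png

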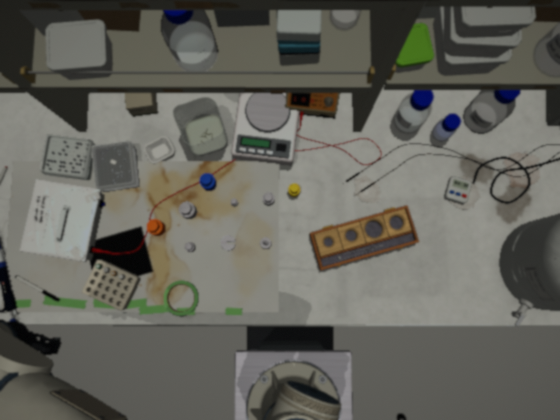

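View pics/side0.png

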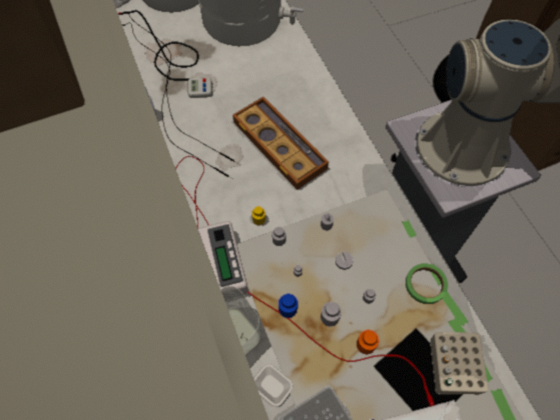

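```bash
python3 - <<'E'
import cv2
p=cv2.imread("pics/top0.png");cv2.imwrite("pics/topc.png",cv2.resize(p[160:280,140:300],None,fx=5,fy=5,interpolation=cv2.INTER_CUBIC))
cv2.imwrite("pics/topcase.png",cv2.resize(p[195:280,300:430],None,fx=6,fy=6,interpolation=cv2.INTER_CUBIC))
p=cv2.imread("pics/side0.png");cv2.imwrite("pics/sidec.png",cv2.resize(p[195:355,230:400],None,fx=3.6,fy=3.6,interpolation=cv2.INTER_CUBIC))
cv2.imwrite("pics/sidecase.png",cv2.resize(p[90:190,225:335],None,fx=6,fy=6,interpolation=cv2.INTER_CUBIC))
E
```

```text
(no output)
```

View pics/topc.png

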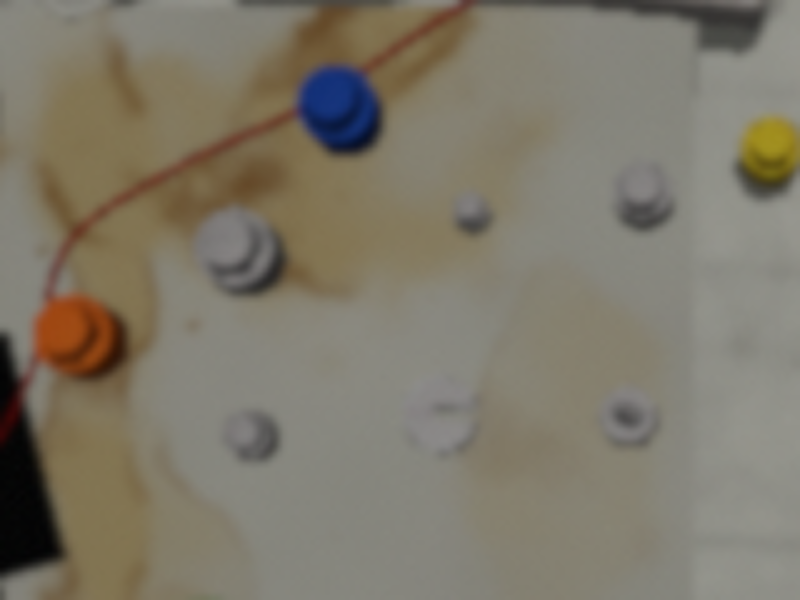

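View pics/sidec.png

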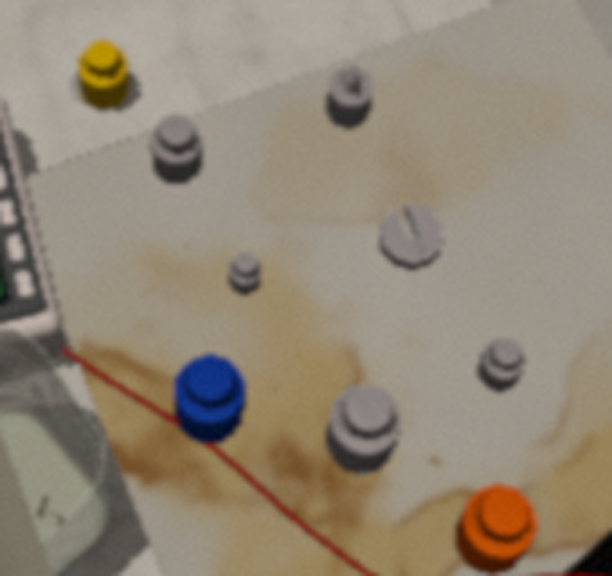

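View pics/topcase.png

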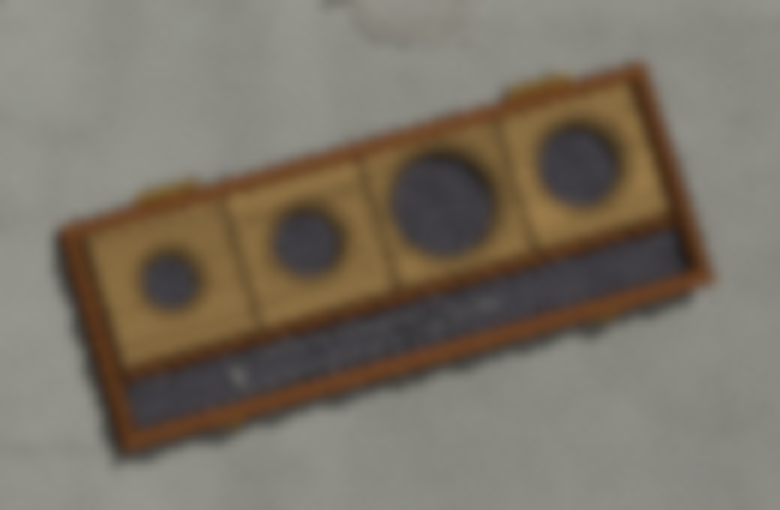

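View pics/sidecase.png

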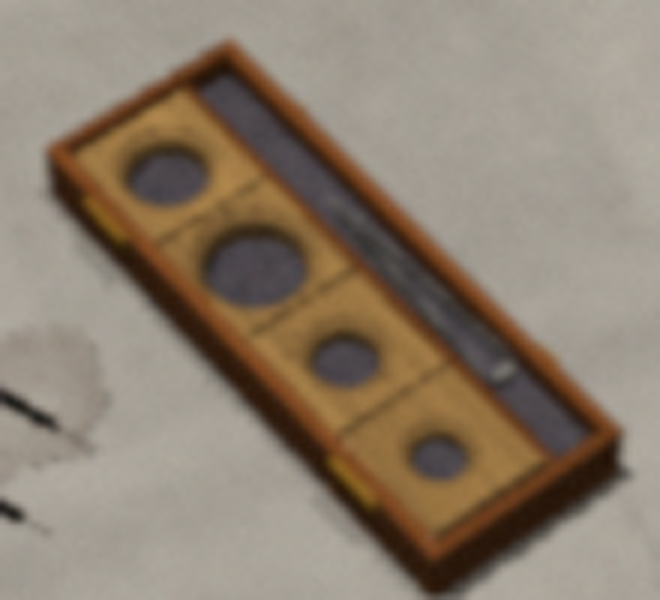

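```bash
cat > h.py <<'E'
import cv2,numpy as np
from plant import cams
def world(n,d):
    m=cams.camera_model(n);K=m["intrinsics"];T=m["T"];v,u=np.mgrid[:d.shape[0],:d.shape[1]]
    P=np.stack([(u-K[0,2])/K[0,0]*d,(v-K[1,2])/K[1,1]*d,d],-1)
    return P@np.array(T)[:3,:3].T+np.array(T)[:3,3]
def ray(n,u,v):
    m=cams.camera_model(n);K=m["intrinsics"];T=np.array(m["T"])
    r=T[:3,:3]@np.array([(u-K[0,2])/K[0,0],(v-K[1,2])/K[1,1],1]);return T[:3,3],r/np.linalg.norm(r)
def plane(n,u,v,z):
    o,r=ray(n,u,v);return o+r*(z-o[2])/r[2]
def proj(n,P):
    m=cams.camera_model(n);T=np.linalg.inv(np.array(m["T"]));c=T[:3,:3]@np.array(P)+T[:3,3];q=m["intrinsics"]@c;return q[:2]/q[2]
def tri(a,b):
    (o1,r1),(o2,r2)=ray(*a),ray(*b);A=np.stack([r1,-r2],1);x=np.linalg.lstsq(A,o2-o1,rcond=None)[0]
    p,q=o1+r1*x[0],o2+r2*x[1];return (p+q)/2,np.linalg.norm(p-q)
E
python3 - <<'E'
from h import *
for n in("top","side"):
    d=np.load(f"pics/{n}0.npy");W=world(n,d);z=W[...,2];print(n,(d==0).mean())
    g=(np.clip(z,-.02,.08)+.02)/.1*255
    a=g[150:290,140:430] if n=="top" else g[90:360,225:400]
    cv2.imwrite(f"pics/{n}z.png",cv2.resize(a.astype('uint8'),None,fx=2.2 if n=="side" else 2.7,fy=2.2 if n=="side" else 2.7,interpolation=0))
E
```

```text
top 0.004009353741496599
side 0.0039880952380952385
```

View pics/topz.png

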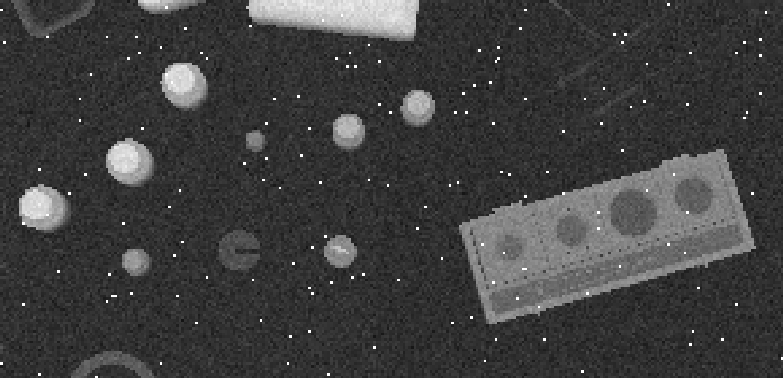

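View pics/sidez.png

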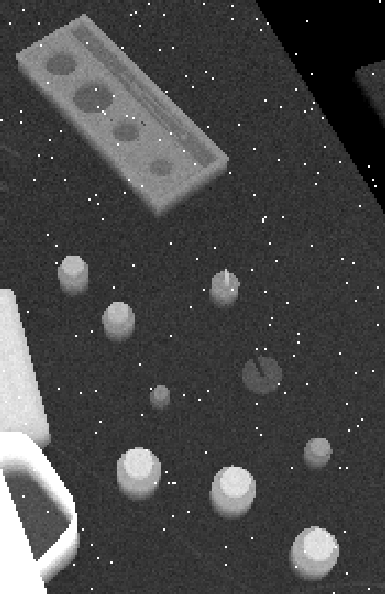

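```bash
cat > m.py <<'E'
from h import *
def comp(mask,seed):
    n,l,s,c=cv2.connectedComponentsWithStats(mask.astype('uint8'),connectivity=4)
    best=min((i for i in range(1,n) if s[i,4]>=4),key=lambda i:np.hypot(*(c[i]-seed)))
    return l==best,c[best]
def knobs(D,est,names):
    H=dict(largest=(.051,.066),second=(.040,.052),third=(.0315,.041),smallest=(.024,.033))
    for k in names:
        C={};o=[]
        for n in("top","side"):
            z=world(n,D[n])[...,2];W=world(n,D[n]);b,t=H[k];e=est[k]
            near=np.hypot(W[...,0]-e[0],W[...,1]-e[1])<.035
            zz=cv2.medianBlur(z.astype('float32'),3)
            m=near&(zz>b)&(zz<t+.02)   # knob pixels
            m,c=comp(m,proj(n,[e[0],e[1],t-.004]));C[n]=c
            ztop=np.percentile(z[m],80)
            o.append((m.sum(),np.round(ztop,4),np.round(plane(n,*c,(b+t)/2+.003)[:2],4)))
        P,g=tri(("top",*C["top"]),("side",*C["side"]))
        print(k,o,"tri",np.round(P,4),"gap",round(g,4))
E
python3 - <<'E'
from m import *
D={n:np.load(f"pics/{n}0.npy") for n in("top","side")}
seed=dict(largest=(186,208.6),second=(269,197.4),third=(189.4,246.4),smallest=(234,201.6),hook=(265.6,242.6),slot=(228,242.6))
Z=dict(largest=.06,second=.05,third=.04,smallest=.03,hook=.036,slot=.013)
est={k:plane("top",*seed[k],Z[k])[:2] for k in seed}
print({k:np.round(v,3).tolist() for k,v in est.items()})
knobs(D,est,["largest","second","third","smallest"])
# seats
sd=dict(smallest=(172,280),third=(308,242),largest=(443,203),second=(580,163))
fl=dict(smallest=.022,third=.020,second=.018,largest=.016)
for k,(u,v) in sd.items():
    e=plane("top",300+u/6,195+v/6,.025)
    C={};o=[]
    for n in("top","side"):
        W=world(n,D[n]);z=cv2.medianBlur(W[...,2].astype('float32'),3)
        near=np.hypot(W[...,0]-e[0],W[...,1]-e[1])<.032
        m,c=comp(near&(z<(.034+fl[k])/2),proj(n,[*e[:2],.025]));C[n]=c
        blk=near&(z>.03)
        o.append((m.sum(),round(float(np.median(z[m])),4),round(float(np.median(z[blk])),4),np.round(plane(n,*c,(.030+fl[k])/2)[:2],4)))
    P,g=tri(("top",*C["top"]),("side",*C["side"]))
    print("seat",k,o,"tri",np.round(P,4),round(g,4))
# case outline
for n in("top","side"):
    W=world(n,D[n]);z=W[...,2];zz=cv2.medianBlur(z.astype('float32'),3)
    e=plane("top",363,237,.03)
    near=np.hypot(W[...,0]-e[0],W[...,1]-e[1])<.18
    m=near&(zz>.03)
    Q=W[m][:,:2].astype('float32');m2,c=comp(m,proj(n,[*e[:2],.03]))
    Q=W[m2&(z<.045)][:,:2].astype('float32')
    r=cv2.minAreaRect(Q*1000);print(n,r, np.median(W[m2][:,2]))
# bench height
W=world("top",D["top"]);print(np.median(W[250:270,210:270,2]))
E
```

```text
{'largest': [0.536, 0.291], 'second': [0.569, 0.065], 'third': [0.434, 0.283], 'smallest': [0.561, 0.163], 'hook': [0.446, 0.074], 'slot': [0.447, 0.18]}
largest [(np.int64(95), np.float64(0.067), array([0.5374, 0.2923])), (np.int64(154), np.float64(0.0682), array([0.5385, 0.2955]))] tri [0.5378 0.2937 0.0561] gap 0.0012
second [(np.int64(55), np.float64(0.0524), array([0.572 , 0.0673])), (np.int64(79), np.float64(0.0537), array([0.5729, 0.0713]))] tri [0.5724 0.0679 0.0428] gap 0.0017
third [(np.int64(40), np.float64(0.0415), array([0.4358, 0.2847])), (np.int64(59), np.float64(0.0429), array([0.4367, 0.289 ]))] tri [0.4355 0.2866 0.0326] gap 0.0021
smallest [(np.int64(24), np.float64(0.0334), array([0.5627, 0.1642])), (np.int64(38), np.float64(0.0355), array([0.5632, 0.1682]))] tri [0.5629 0.1654 0.0256] gap 0.002
seat smallest [(np.int64(72), 0.0226, 0.0327, array([ 0.4512, -0.0989])), (np.int64(61), 0.0245, 0.034, array([ 0.4492, -0.0989]))] tri [ 0.4504 -0.0982  0.028 ] 0.0016
seat third [(np.int64(105), 0.0205, 0.0325, array([ 0.4686, -0.1632])), (np.int64(83), 0.0213, 0.0344, array([ 0.467 , -0.1629]))] tri [ 0.4679 -0.1626  0.0262] 0.0014
seat largest [(np.int64(236), 0.016, 0.0318, array([ 0.4874, -0.2267])), (np.int64(187), 0.0181, 0.0336, array([ 0.485 , -0.2269]))] tri [ 0.4863 -0.2257  0.0256] 0.0019
seat second [(np.int64(150), 0.0187, 0.0324, array([ 0.5057, -0.2903])), (np.int64(108), 0.0193, 0.0339, array([ 0.5033, -0.2902]))] tri [ 0.5046 -0.2892  0.0263] 0.002
top ((464.5091247558594, -197.8331298828125), (114.44234466552734, 284.07928466796875), 16.029529571533203) 0.033019122127050604
side ((463.84771728515625, -194.86419677734375), (114.30682373046875, 286.0555419921875), 15.817524909973145) 0.03454032644271621
-0.0007520177661995975
```

Candidates in the top view:
- Largest at (186,209). Same-shaped blue at (207,180) and orange at (154,227) are rejected.
- Second at (269,197). Yellow at (294,190) is rejected.
- Third at (189,246) and smallest at (234,202).
- Hooked at (266,243) and slotted at (228,243) are left alone.

In the close crops, the four chosen ones are grey with knobs. Seats from left to right are smallest, third, largest, second. Both views agree to about 2–4 mm, the seat pitch measures 66 mm, and the heights match.

First I turn the jaws across the row.

```bash
cat > go.py <<'E'
import sys,numpy as np
from plant import env
from scipy.spatial.transform import Rotation as R
s=env.state();r=R.from_rotvec(s["ee_rot"]);M=r.as_matrix()
x,y,z=map(float,sys.argv[1:4]);d=M.T@(np.array([x,y,z])-s["ee_pos"])*100
D=np.stack([[-.2747,.9615,0],[.9615,.2747,0],[0,0,-1.]],1)
print("t %.2f"%s["t"],"pos",np.round(s["ee_pos"],4),"d tool cm",np.round(d,2),"turn deg",np.round(np.degrees((r.inv()*R.from_matrix(D)).as_rotvec()),2),"F",np.round(s["contact_force"],1),"w",round(float(s["width"]),4))
E
python3 -m crank '[[[0,0,0,0,0,6.75],[0,0,0,0,0,6.75],[0,0,0,0,0,6.75],[0,0,0,0,0,6.75],[0,0,0,0,0,6.75],[0,0,0,0,0,6.75],[0,0,0,0,0,6.75],[0,0,0,0,0,6.75]]]' 5.5 30
python3 go.py .5375 .293 .16
```

```text
t: 0.9
ee_pos: [0.2156, 0.5837, 0.238]
ee_rot: [1.939, 2.468, -0.012]
contact_force: [0.6, 0.7, 0.7]
width: 0.0551
t 0.90 pos [0.2156 0.5837 0.238 ] d tool cm [-35.81  24.43   7.93] turn deg [-0.27  0.39 -2.26] F [0.6 0.7 0.7] w 0.0551
```

```bash
python3 -m crank '[[[-4,2.7,0.8,0,0,-2.2],[-4,2.7,0.8,0,0,0],[-4,2.7,0.8,0,0,0],[-4,2.7,0.8,0,0,0],[-4,2.7,0.8,0,0,0],[-4,2.7,0.8,0,0,0],[-4,2.7,0.8,0,0,0],[-4,2.7,0.8,0,0,0]]]'
python3 go.py .5375 .293 .16
```

```text
t: 1.7
ee_pos: [0.5112, 0.3294, 0.1717]
ee_rot: [1.889, 2.51, -0.012]
contact_force: [-0.4, 1.0, -0.4]
width: 0.0552
t 1.70 pos [0.5112 0.3294 0.1717] d tool cm [-4.22  1.52  1.18] turn deg [-0.34  0.26  0.13] F [-0.4  1.  -0.4] w 0.0552
```

```bash
python3 -m crank '[[[-2.1,0.75,0.6,-0.3,0.3,0],[-2.1,0.75,0.6,0,0,0],[0,0,0,0,0,0],[0,0,0,0,0,0],[0,0,0,0,0,0],[0,0,0,0,0,0],[0,0,0,0,0,0],[0,0,0,0,0,0]]]'
python3 go.py .5375 .293 .06
```

```text
t: 2.5
ee_pos: [0.5399, 0.2886, 0.157]
ee_rot: [-1.893, -2.505, 0.004]
contact_force: [0.7, -0.6, -0.5]
width: 0.0548
t 2.50 pos [0.5399 0.2886 0.157 ] d tool cm [ 0.5  -0.08  9.7 ] turn deg [-0.2   0.01 -0.11] F [ 0.7 -0.6 -0.5] w 0.0548
```

```bash
python3 -m crank '[[[0.5,-0.1,2.2,-0.2,0,0],[0,0,2.2,0,0,0],[0,0,1.8,0,0,0],[0,0,1.2,0,0,0],[0,0,0.8,0,0,0],[0,0,0.4,0,0,0],[0,0,0,0,0,0],[0,0,0,0,0,0]]]'
python3 go.py .5375 .293 .06
```

```text
t: 3.3
ee_pos: [0.5385, 0.2969, 0.071]
ee_rot: [1.888, 2.507, 0.009]
contact_force: [-0.5, 0.1, 0.3]
width: 0.0547
t 3.30 pos [0.5385 0.2969 0.071 ] d tool cm [-0.35 -0.21  1.1 ] turn deg [ 0.34 -0.08  0.09] F [-0.5  0.1  0.3] w 0.0547
```

```bash
python3 -m crank '[[[-0.3,-0.2,0.5,0.3,0,0],[0,0,0.3,0,0,0],[0,0,0,0,0,0],[0,0,0,0,0,0],[0,0,0,0,0,0],[0,0,0,0,0,0],[0,0,0,0,0,0],[0,0,0,0,0,0]]]'
python3 go.py .5375 .293 .06; python3 - <<'E'
from plant import cams,env
import cv2
for n,(a,b,c,d) in dict(top=(160,280,140,300),side=(240,340,250,400)).items():
    p,_=cams.camera(n);cv2.imwrite(f"pics/{n}1.png",cv2.resize(p[a:b,c:d],None,fx=5,fy=5,interpolation=2))
E
python3 go.py .5375 .293 .06
```

```text
t: 4.1
ee_pos: [0.5386, 0.2936, 0.0644]
ee_rot: [1.89, 2.509, 0.006]
contact_force: [-0.0, -0.4, -0.1]
width: 0.0551
t 4.10 pos [0.5386 0.2936 0.0644] d tool cm [-0.03 -0.13  0.44] turn deg [ 0.2  -0.12  0.07] F [-0.  -0.4 -0.1] w 0.0551
t 4.20 pos [0.5386 0.2936 0.0644] d tool cm [-0.02 -0.12  0.44] turn deg [ 0.2  -0.12  0.07] F [-0.6 -0.4 -0.1] w 0.0549
```

View pics/side1.png

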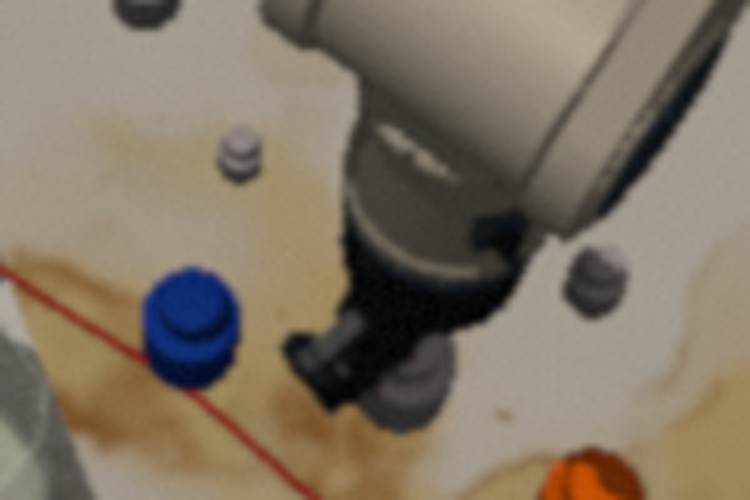

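The side view shows the fingers straddling the largest weight's knob at about (390,370) in the crop, with blue and third clear. I go 3 mm lower and close.

```bash
python3 -m crank '[[[0,-0.1,0.3,0.2,-0.1,0],[0,0,0,0,0,0],[0,0,0,0,0,0],[0,0,0,0,0,0],[0,0,0,0,0,0],[0,0,0,0,0,0],[0,0,0,0,0,0],[0,0,0,0,0,0]]]' 1.5 40
python3 -m crank '[[[0,0,0,0,0,0],[0,0,0,0,0,0],[0,0,0,0,0,0],[0,0,-0.3,0,0,0],[0,0,-0.8,0,0,0],[0,0,-1.5,0,0,0],[0,0,-2,0,0,0],[0,0,-2,0,0,0]]]'
python3 go.py .4863 -.2258 .165
```

```text
t: 5.0
ee_pos: [0.5378, 0.2934, 0.0614]
ee_rot: [1.89, 2.509, 0.001]
contact_force: [0.2, 0.9, 1.4]
width: 0.027
t: 5.8
ee_pos: [0.5342, 0.2915, 0.1271]
ee_rot: [-1.888, -2.506, 0.014]
contact_force: [-0.3, 0.4, -5.6]
width: 0.0271
t 5.80 pos [0.5342 0.2915 0.1271] d tool cm [-48.41 -18.92  -3.52] turn deg [-0.55  0.11  0.08] F [-0.3  0.4 -5.6] w 0.0271
```

```bash
python3 -m crank '[[[-1,-0.4,-1.5,-0.5,0,0],[-2,-0.8,-1,0,0,0],[-3,-1.2,-0.7,0,0,0],[-3.5,-1.4,0,0,0,0],[-3.5,-1.4,0,0,0,0],[-3.5,-1.4,0,0,0,0],[-3.5,-1.4,0,0,0,0],[-3.5,-1.4,0,0,0,0]]]'
python3 go.py .4863 -.2258 .165
```

```text
t: 6.6
ee_pos: [0.5111, 0.0372, 0.1728]
ee_rot: [1.876, 2.509, 0.018]
contact_force: [1.4, 0.5, -4.6]
width: 0.0269
t 6.60 pos [0.5111 0.0372 0.1728] d tool cm [-24.52  -9.82   0.64] turn deg [0.83 0.01 0.49] F [ 1.4  0.5 -4.6] w 0.0269
```

```bash
python3 -m crank '[[[-3.5,-1.4,0.2,0.5,0,0.4],[-3.5,-1.4,0.2,0,0,0],[-3.5,-1.4,0,0,0,0],[-3.5,-1.4,0,0,0,0],[-3,-1.2,0,0,0,0],[-2.5,-1,0,0,0,0],[-1.5,-0.6,0,0,0,0],[-0.7,-0.3,0,0,0,0]]]'
python3 -m crank '[[[0,0,0,0,0,0],[0,0,0,0,0,0],[0,0,0,0,0,0],[0,0,0,0,0,0],[0,0,0,0,0,0],[0,0,0,0,0,0],[0,0,0,0,0,0],[0,0,0,0,0,0]]]'
python3 go.py .4863 -.2258 .165
```

```text
t: 7.4
ee_pos: [0.4847, -0.2087, 0.1775]
ee_rot: [1.888, 2.497, 0.011]
contact_force: [-0.0, 0.1, -5.7]
width: 0.0273
t: 8.2
ee_pos: [0.4849, -0.2054, 0.1787]
ee_rot: [1.886, 2.5, 0.012]
contact_force: [-0.6, 0.5, -4.1]
width: 0.0271
t 8.20 pos [ 0.4849 -0.2054  0.1787] d tool cm [-1.99 -0.44  1.37] turn deg [ 0.71  0.22 -0.  ] F [-0.6  0.5 -4.1] w 0.0271
```

```bash
python3 -m crank '[[[-1,-0.2,0.5,0.7,0.2,0],[-0.9,-0.2,1,0,0,0],[0,0,1.3,0,0,0],[0,0,1.3,0,0,0],[0,0,1,0,0,0],[0,0,0.5,0,0,0],[0,0,0,0,0,0],[0,0,0,0,0,0]]]'
python3 go.py .4863 -.226 .0774; python3 - <<'E'
from plant import cams,env
import cv2
for n,(a,b,c,d) in dict(top=(195,280,300,430),side=(90,190,225,335)).items():
    p,_=cams.camera(n);cv2.imwrite(f"pics/{n}2.png",cv2.resize(p[a:b,c:d],None,fx=5,fy=5,interpolation=2))
E
```

```text
t: 9.0
ee_pos: [0.4854, -0.2266, 0.1157]
ee_rot: [-1.891, -2.504, 0.002]
contact_force: [0.7, 0.4, -5.5]
width: 0.0269
t 9.00 pos [ 0.4854 -0.2266  0.1157] d tool cm [0.02 0.12 3.83] turn deg [-0.19 -0.13 -0.04] F [ 0.7  0.4 -5.5] w 0.0269
```

View pics/side2.png

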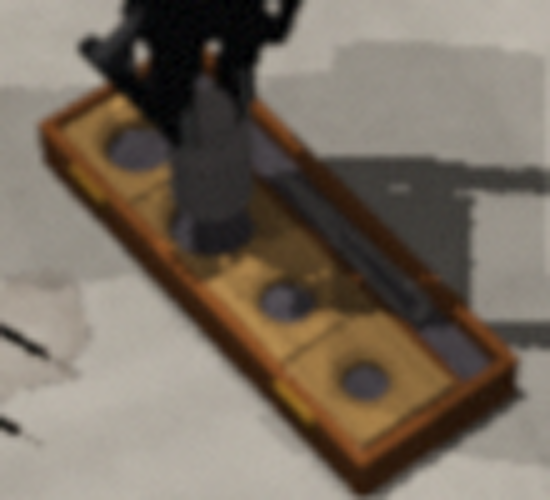

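View pics/top2.png

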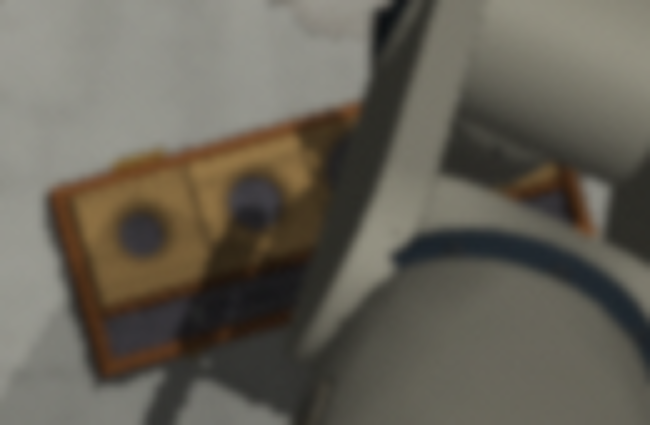

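The side view shows the weight hanging upright over the third bore from the right, axis at u≈211 against the bore centre at ≈212. The top view is hidden by the arm. I lower it.

```bash
python3 -m crank '[[[0,0.1,0.7,-0.2,0,0],[0,0,0.7,0,0,0],[0,0,0.6,0,0,0],[0,0,0.5,0,0,0],[0,0,0.3,0,0,0],[0,0,0,0,0,0],[0,0,0,0,0,0],[0,0,0,0,0,0]]]'
python3 go.py .4863 -.226 .0774
```

```text
t: 9.9
ee_pos: [0.4875, -0.2265, 0.0867]
ee_rot: [1.892, 2.507, 0.004]
contact_force: [0.3, 0.3, -4.1]
width: 0.0272
t 9.90 pos [ 0.4875 -0.2265  0.0867] d tool cm [ 0.08 -0.1   0.93] turn deg [ 0.15 -0.02 -0.02] F [ 0.3  0.3 -4.1] w 0.0272
```

```bash
python3 -m crank '[[[0,-0.1,0.3,0,0,0],[0,0,0.3,0,0,0],[0,0,0.2,0,0,0],[0,0,0,0,0,0],[0,0,0,0,0,0],[0,0,0,0,0,0],[0,0,0,0,0,0],[0,0,0,0,0,0]]]'
python3 go.py .4863 -.226 .0774
```

```text
t: 10.7
ee_pos: [0.4869, -0.2271, 0.0785]
ee_rot: [1.891, 2.506, 0.004]
contact_force: [0.6, 0.7, -5.0]
width: 0.0268
t 10.70 pos [ 0.4869 -0.2271  0.0785] d tool cm [ 0.12 -0.03  0.11] turn deg [ 0.21  0.03 -0.03] F [ 0.6  0.7 -5. ] w 0.0268
```

```bash
python3 -m crank '[[[0.1,0,0.2,0,0,0],[0,0,0,0,0,0],[0,0,0,0,0,0],[0,0,0,0,0,0],[0,0,0,0,0,0],[0,0,0,0,0,0],[0,0,0,0,0,0],[0,0,0,0,0,0]]]'
python3 go.py .4863 -.226 .0774
```

```text
t: 11.5
ee_pos: [0.4874, -0.2265, 0.0775]
ee_rot: [1.889, 2.504, 0.004]
contact_force: [-0.1, -1.0, -2.8]
width: 0.0269
t 11.50 pos [ 0.4874 -0.2265  0.0775] d tool cm [ 0.08 -0.09  0.01] turn deg [ 0.28  0.12 -0.02] F [-0.1 -1.  -2.8] w 0.0269
```

The force falls to −2.8 N at the expected height, so the weight is on the floor. Release and rise.

```bash
python3 -m crank '[[[0,0,0,0,0,0],[0,0,0,0,0,0],[0,0,0,0,0,0],[0,0,0,0,0,0],[0,0,0,0,0,0],[0,0,-0.5,0,0,0],[0,0,-2,0,0,0],[0,0,-3,0,0,0]]]' 5
python3 -m crank '[[[0,0,-3,0,0,0],[1,0.5,-2,0,0,0],[3,1.5,0,0,0,0],[4,2,0,0,0,0],[4,2,0,0,0,0],[4,2,0,0,0,0],[4,2,0,0,0,0],[4,2,0,0,0,0]]]'
python3 go.py .5722 .0685 .15;python3 - <<'E'
from m import *
p,d=cams.camera("side");np.save("pics/side3.npy",d);cv2.imwrite("pics/side3.png",cv2.resize(p[90:190,225:335],None,fx=5,fy=5,interpolation=2))
E
```

```text
t: 12.3
ee_pos: [0.486, -0.2259, 0.1319]
ee_rot: [1.892, 2.507, 0.003]
contact_force: [0.2, -0.8, 0.5]
width: 0.0498
t: 13.1
ee_pos: [0.5402, 0.0405, 0.1929]
ee_rot: [1.895, 2.488, 0.009]
contact_force: [-0.2, -1.2, -0.2]
width: 0.0498
t 13.10 pos [0.5402 0.0405 0.1929] d tool cm [1.88 3.77 4.33] turn deg [ 0.75  0.42 -0.53] F [-0.2 -1.2 -0.2] w 0.0498
```

View pics/side3.png

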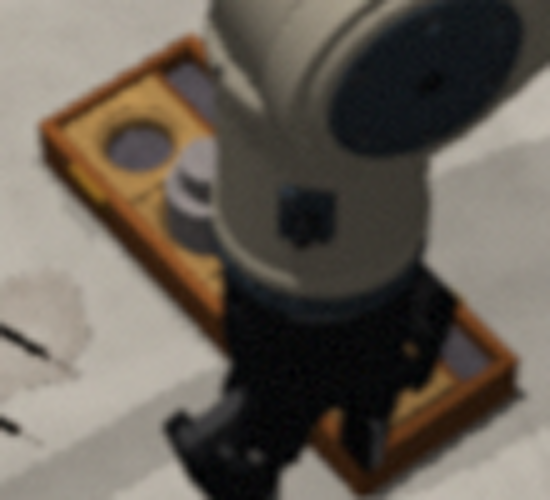

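The side view shows the largest weight upright in its bore, at about (190,195) in the crop. Now the second.

```bash
python3 -m crank '[[[-0.8,1,1,0.7,0.4,-0.5],[-0.2,1,1,0,0,0],[0,0.5,1.4,0,0,0],[0,0,1,0,0,0],[0,0,0.5,0,0,0],[0,0,0,0,0,0],[0,0,0,0,0,0],[0,0,0,0,0,0]]]' 5
python3 go.py .572 .0683 .0485
```

```text
t: 13.95
ee_pos: [0.5684, 0.0452, 0.1418]
ee_rot: [-1.888, -2.51, -0.005]
contact_force: [0.4, 0.4, 0.7]
width: 0.0502
t 13.95 pos [0.5684 0.0452 0.1418] d tool cm [2.1  0.96 9.33] turn deg [ 0.13 -0.14  0.15] F [0.4 0.4 0.7] w 0.0502
```

```bash
python3 -m crank '[[[1,0.5,1,0,0,0],[1,0.4,1.8,0,0,0],[0,0,1.8,0,0,0],[0,0,1.5,0,0,0],[0,0,0.8,0,0,0],[0,0,0.3,0,0,0],[0,0,0,0,0,0],[0,0,0,0,0,0]]]'
python3 go.py .572 .0683 .0485
```

```text
t: 14.75
ee_pos: [0.5741, 0.0715, 0.0681]
ee_rot: [1.888, 2.507, 0.012]
contact_force: [0.1, -1.0, 0.2]
width: 0.05
t 14.75 pos [0.5741 0.0715 0.0681] d tool cm [-0.25 -0.31  1.96] turn deg [ 0.48 -0.12  0.09] F [ 0.1 -1.   0.2] w 0.05
```

```bash
python3 -m crank '[[[-0.2,-0.3,0.7,0.4,0,0],[0,0,0.6,0,0,0],[0,0,0.3,0,0,0],[0,0,0,0,0,0],[0,0,0,0,0,0],[0,0,0,0,0,0],[0,0,0,0,0,0],[0,0,0,0,0,0]]]'
python3 go.py .572 .0683 .0485
```

```text
t: 15.55
ee_pos: [0.573, 0.0683, 0.0525]
ee_rot: [1.89, 2.508, 0.006]
contact_force: [0.9, -0.9, 0.7]
width: 0.05
t 15.55 pos [0.573  0.0683 0.0525] d tool cm [ 0.02 -0.1   0.4 ] turn deg [ 0.23 -0.09  0.05] F [ 0.9 -0.9  0.7] w 0.05
```

```bash
python3 -m crank '[[[0,-0.1,0.35,0.2,-0.1,0],[0,0,0,0,0,0],[0,0,0,0,0,0],[0,0,0,0,0,0],[0,0,0,0,0,0],[0,0,0,0,0,0],[0,0,0,0,0,0],[0,0,0,0,0,0]]]' 1.0 40
python3 go.py .572 .0683 .0485
python3 -m crank '[[[0,0,0,0,0,0],[0,0,0,0,0,0],[0,0,0,0,0,0],[0,0,-0.3,0,0,0],[0,0,-0.8,0,0,0],[0,0,-1.5,0,0,0],[0,0,-2,0,0,0],[0,0,-2,0,0,0]]]'
python3 go.py .5045 -.2897 .15
```

```text
t: 16.35
ee_pos: [0.572, 0.068, 0.0491]
ee_rot: [1.89, 2.509, -0.0]
contact_force: [-0.6, -0.6, 1.9]
width: 0.0211
t 16.35 pos [0.572  0.068  0.0491] d tool cm [0.02 0.01 0.06] turn deg [0.01 0.02 0.06] F [-0.6 -0.6  1.9] w 0.0211
t: 17.15
ee_pos: [0.5696, 0.0679, 0.1165]
ee_rot: [-1.888, -2.506, 0.007]
contact_force: [0.0, -0.4, -1.9]
width: 0.0209
t 17.15 pos [0.5696 0.0679 0.1165] d tool cm [-32.57 -16.14  -3.28] turn deg [-0.33 -0.04  0.06] F [ 0.  -0.4 -1.9] w 0.0209
```

```bash
python3 -m crank '[[[-0.8,-0.4,-1.5,-0.3,0,0],[-2,-1,-1,0,0,0],[-3,-1.5,-1,0,0,0],[-3.5,-1.75,0,0,0,0],[-3.5,-1.75,0,0,0,0],[-3.5,-1.75,0,0,0,0],[-3.5,-1.75,0,0,0,0],[-3.5,-1.75,0,0,0,0]]]'
python3 go.py .5045 -.2897 .15
```

```text
t: 17.95
ee_pos: [0.5231, -0.1962, 0.1646]
ee_rot: [1.873, 2.506, 0.014]
contact_force: [1.2, -0.1, -2.1]
width: 0.0208
t 17.95 pos [ 0.5231 -0.1962  0.1646] d tool cm [-8.43 -4.45  1.43] turn deg [0.83 0.26 0.5 ] F [ 1.2 -0.1 -2.1] w 0.0208
```

```bash
python3 -m crank '[[[-2,-1.2,0,0.7,0.2,0.5],[-1.6,-0.9,0,0,0,0],[-1,-0.5,0,0,0,0],[-0.5,-0.2,0,0,0,0],[0,0,0,0,0,0],[0,0,0,0,0,0],[0,0,0,0,0,0],[0,0,0,0,0,0]]]'
python3 go.py .5045 -.2897 .15
```

```text
t: 18.75
ee_pos: [0.5071, -0.2598, 0.1686]
ee_rot: [1.894, 2.499, 0.002]
contact_force: [-0.2, 0.2, -2.4]
width: 0.0208
t 18.75 pos [ 0.5071 -0.2598  0.1686] d tool cm [-2.8  -1.07  1.86] turn deg [ 0.25  0.21 -0.27] F [-0.2  0.2 -2.4] w 0.0208
```

```bash
python3 -m crank '[[[-1.4,-0.5,0,0.2,0.2,-0.2],[-1.3,-0.5,0.5,0,0,0],[0,0,1.2,0,0,0],[0,0,1.5,0,0,0],[0,0,1.5,0,0,0],[0,0,0.8,0,0,0],[0,0,0,0,0,0],[0,0,0,0,0,0]]]'
python3 go.py .5045 -.2897 .0671; python3 - <<'E'
from plant import cams,env
import cv2
for n,(a,b,c,d) in dict(side=(90,190,225,335)).items():
    p,_=cams.camera(n);cv2.imwrite(f"pics/{n}4.png",cv2.resize(p[a:b,c:d],None,fx=5,fy=5,interpolation=2))
E
```

```text
t: 19.55
ee_pos: [0.5042, -0.2905, 0.1076]
ee_rot: [-1.892, -2.505, -0.001]
contact_force: [0.0, 0.4, -2.3]
width: 0.0205
t 19.55 pos [ 0.5042 -0.2905  0.1076] d tool cm [0.06 0.06 4.05] turn deg [-0.05 -0.11 -0.06] F [ 0.   0.4 -2.3] w 0.0205
```

View pics/side4.png

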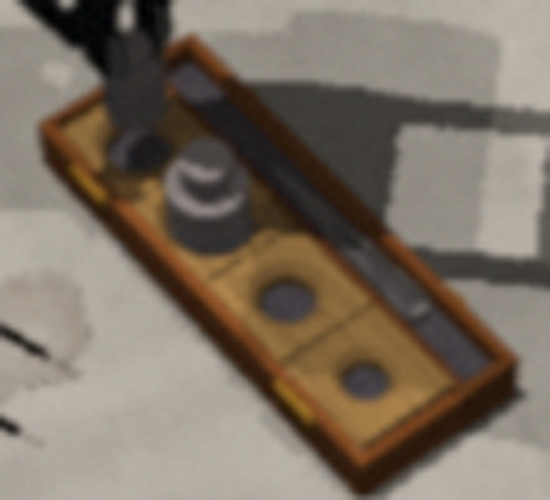

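The largest weight is seated upright. The second hangs straight over the end bore, axis at u≈137 against the bore at ≈138. I lower it.

```bash
python3 -m crank '[[[0,0,0.8,0,0,0],[0,0,0.8,0,0,0],[0,0,0.7,0,0,0],[0,0,0.5,0,0,0],[0,0,0.3,0,0,0],[0,0,0,0,0,0],[0,0,0,0,0,0],[0,0,0,0,0,0]]]'
python3 go.py .5045 -.2897 .0671
```

```text
t: 20.4
ee_pos: [0.5052, -0.2908, 0.0755]
ee_rot: [1.892, 2.507, 0.001]
contact_force: [0.3, -0.5, -2.4]
width: 0.0211
t 20.40 pos [ 0.5052 -0.2908  0.0755] d tool cm [ 0.12 -0.04  0.84] turn deg [ 0.07  0.01 -0.05] F [ 0.3 -0.5 -2.4] w 0.0211
```

```bash
python3 -m crank '[[[0.1,0,0.3,0,0,0],[0,0,0.3,0,0,0],[0,0,0.1,0,0,0],[0,0,0,0,0,0],[0,0,0,0,0,0],[0,0,0,0,0,0],[0,0,0,0,0,0],[0,0,0,0,0,0]]]'
python3 go.py .5045 -.2897 .0671
```

```text
t: 21.2
ee_pos: [0.5053, -0.29, 0.0685]
ee_rot: [1.892, 2.506, 0.002]
contact_force: [0.2, -0.5, -2.9]
width: 0.0208
t 21.20 pos [ 0.5053 -0.29    0.0685] d tool cm [ 0.05 -0.07  0.14] turn deg [ 0.11  0.05 -0.05] F [ 0.2 -0.5 -2.9] w 0.0208
```

```bash
python3 -m crank '[[[0,0,0.2,0,0,0],[0,0,0,0,0,0],[0,0,0,0,0,0],[0,0,0,0,0,0],[0,0,0,0,0,0],[0,0,0,0,0,0],[0,0,0,0,0,0],[0,0,0,0,0,0]]]'
python3 go.py .5045 -.2897 .0671
```

```text
t: 22.0
ee_pos: [0.5056, -0.2902, 0.0671]
ee_rot: [1.891, 2.505, 0.002]
contact_force: [-0.2, 0.5, -0.9]
width: 0.0211
t 22.00 pos [ 0.5056 -0.2902  0.0671] d tool cm [ 0.08 -0.09  0.  ] turn deg [ 0.14  0.1  -0.04] F [-0.2  0.5 -0.9] w 0.0211
```

```bash
python3 -m crank '[[[0,0,0,0,0,0],[0,0,0,0,0,0],[0,0,0,0,0,0],[0,0,0,0,0,0],[0,0,-0.5,0,0,0],[0,0,-2,0,0,0],[0,0,-3,0,0,0],[0,0,-3,0,0,0]]]' 4.2
python3 -m crank '[[[1,0,-2,0,0,0],[3,0.5,0,0,0,0],[4.5,0.7,0,0,0,0],[4.5,0.7,0,0,0,0],[4.5,0.7,0,0,0,0],[4.5,0.7,0,0,0,0],[4.5,0.7,0,0,0,0],[4.5,0.7,0,0,0,0]]]'
python3 go.py .436 .286 .15
```

```text
t: 22.8
ee_pos: [0.5033, -0.2889, 0.1514]
ee_rot: [-1.89, -2.504, -0.0]
contact_force: [-0.4, -0.1, 0.3]
width: 0.0418
t: 23.6
ee_pos: [0.4677, 0.0253, 0.1808]
ee_rot: [1.896, 2.488, 0.007]
contact_force: [1.0, -0.6, 0.8]
width: 0.0418
t 23.60 pos [0.4677 0.0253 0.1808] d tool cm [26.    3.82  2.93] turn deg [ 0.67  0.44 -0.56] F [ 1.  -0.6  0.8] w 0.0418
```

```bash
python3 -m crank '[[[4.5,0.6,0.3,0.5,0.4,-0.5],[4.5,0.6,0.3,0,0,0],[4.5,0.6,0.4,0,0,0],[4,0.5,0.4,0,0,0],[3,0.4,0.3,0,0,0],[2,0.3,0,0,0,0],[1,0.1,0,0,0,0],[0,0,0,0,0,0]]]'
python3 go.py .436 .286 .041
```

```text
t: 24.4
ee_pos: [0.4308, 0.2751, 0.1674]
ee_rot: [1.881, 2.509, 0.014]
contact_force: [-0.7, 0.1, -0.3]
width: 0.0422
t 24.40 pos [0.4308 0.2751 0.1674] d tool cm [ 0.9   0.68 12.65] turn deg [ 0.6  -0.04  0.33] F [-0.7  0.1 -0.3] w 0.0422
```

```bash
python3 -m crank '[[[0.4,0.4,1.2,0.6,0,0.3],[0.4,0.3,2.2,0,0,0],[0,0,2.4,0,0,0],[0,0,2.2,0,0,0],[0,0,1.2,0,0,0],[0,0,0.6,0,0,0],[0,0,0,0,0,0],[0,0,0,0,0,0]]]' 4.2
python3 go.py .436 .286 .041
```

```text
t: 25.2
ee_pos: [0.439, 0.2798, 0.0645]
ee_rot: [-1.901, -2.5, 0.001]
contact_force: [0.5, -0.4, 0.3]
width: 0.0422
t 25.20 pos [0.439  0.2798 0.0645] d tool cm [ 0.67 -0.12  2.35] turn deg [-0.07  0.   -0.45] F [ 0.5 -0.4  0.3] w 0.0422
```

```bash
python3 -m crank '[[[0.35,-0.1,0.6,0,0,-0.4],[0.3,0,0.7,0,0,0],[0,0,0.4,0,0,0],[0,0,0.2,0,0,0],[0,0,0,0,0,0],[0,0,0,0,0,0],[0,0,0,0,0,0],[0,0,0,0,0,0]]]'
python3 go.py .436 .286 .041;python3 - <<'E'
from plant import cams,env
import cv2
for n,(a,b,c,d) in dict(side=(250,340,300,420)).items():
    p,_=cams.camera(n);cv2.imwrite(f"pics/{n}5.png",cv2.resize(p[a:b,c:d],None,fx=5,fy=5,interpolation=2))
E
```

```text
t: 26.0
ee_pos: [0.4374, 0.2876, 0.0463]
ee_rot: [1.891, 2.508, 0.005]
contact_force: [-0.4, -0.5, -0.7]
width: 0.0416
t 26.00 pos [0.4374 0.2876 0.0463] d tool cm [-0.11 -0.18  0.53] turn deg [ 0.18 -0.08  0.01] F [-0.4 -0.5 -0.7] w 0.0416
```

View pics/side5.png

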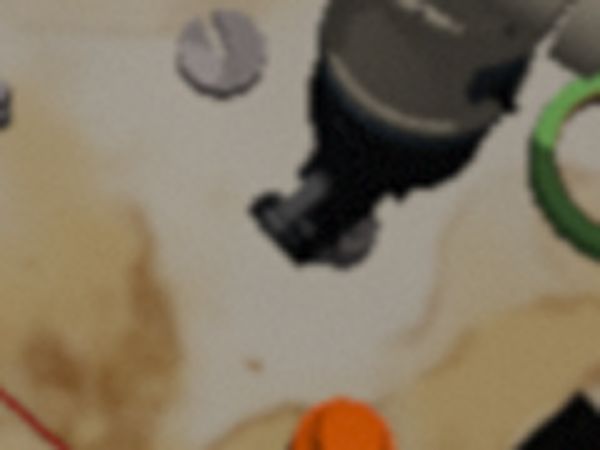

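The fingers straddle the third weight, seen at about (345,245) in the crop; the slotted weight is well clear. Lower and close.

```bash
python3 -m crank '[[[-0.1,-0.15,0.45,0.2,-0.1,0],[0,0,0,0,0,0],[0,0,0,0,0,0],[0,0,0,0,0,0],[0,0,0,0,0,0],[0,0,0,0,0,0],[0,0,0,0,0,0],[0,0,0,0,0,0]]]' 0.8 35
python3 go.py .436 .286 .041
python3 -m crank '[[[0,0,0,0,0,0],[0,0,0,0,0,0],[0,0,0,0,0,0],[0,0,-0.3,0,0,0],[0,0,-0.8,0,0,0],[0,0,-1.5,0,0,0],[0,0,-2,0,0,0],[0,0,-2,0,0,0]]]'
python3 go.py .4677 -.1628 .15
```

```text
t: 26.85
ee_pos: [0.4363, 0.286, 0.0417]
ee_rot: [1.892, 2.508, -0.001]
contact_force: [0.4, -0.8, -0.4]
width: 0.0168
t 26.85 pos [0.4363 0.286  0.0417] d tool cm [ 0.01 -0.03  0.07] turn deg [-0.02  0.03 -0.  ] F [ 0.4 -0.8 -0.4] w 0.0168
t: 27.65
ee_pos: [0.4343, 0.2848, 0.1085]
ee_rot: [-1.891, -2.507, 0.01]
contact_force: [0.5, 0.1, -0.6]
width: 0.0167
t 27.65 pos [0.4343 0.2848 0.1085] d tool cm [-43.96  -9.11  -3.99] turn deg [-0.36  0.13 -0.  ] F [ 0.5  0.1 -0.6] w 0.0167
```

```bash
python3 -m crank '[[[-0.8,-0.2,-1.8,-0.3,0,0],[-2,-0.4,-1.4,0,0,0],[-3,-0.6,-0.8,0,0,0],[-4,-0.8,0,0,0,0],[-4,-0.8,0,0,0,0],[-4,-0.8,0,0,0,0],[-4,-0.8,0,0,0,0],[-4,-0.8,0,0,0,0]]]'
python3 go.py .4677 -.1628 .15
```

```text
t: 28.45
ee_pos: [0.4589, 0.0195, 0.1591]
ee_rot: [1.877, 2.509, 0.016]
contact_force: [0.7, 0.3, -0.7]
width: 0.0166
t 28.45 pos [0.4589 0.0195 0.1591] d tool cm [-17.73  -4.32   0.86] turn deg [0.74 0.02 0.47] F [ 0.7  0.3 -0.7] w 0.0166
```

```bash
python3 -m crank '[[[-3.2,-0.9,0,0.6,0,0.4],[-3.2,-0.8,0,0,0,0],[-3,-0.7,0,0,0,0],[-2.2,-0.5,0,0,0,0],[-1.5,-0.4,0,0,0,0],[-0.6,-0.1,0,0,0,0],[0,0,0,0,0,0],[0,0,0,0,0,0]]]'
python3 go.py .4677 -.1628 .15
```

```text
t: 29.25
ee_pos: [0.4636, -0.132, 0.1638]
ee_rot: [1.895, 2.498, 0.005]
contact_force: [0.2, -0.6, -0.1]
width: 0.0167
t 29.25 pos [ 0.4636 -0.132   0.1638] d tool cm [-3.07 -0.44  1.38] turn deg [ 0.36  0.17 -0.32] F [ 0.2 -0.6 -0.1] w 0.0167
```

```bash
python3 -m crank '[[[-1.5,-0.2,0.3,0.3,0.2,-0.3],[-1.4,-0.2,0.7,0,0,0],[0,0,1.2,0,0,0],[0,0,1.5,0,0,0],[0,0,1.3,0,0,0],[0,0,0.7,0,0,0],[0,0,0,0,0,0],[0,0,0,0,0,0]]]'
python3 go.py .4677 -.1628 .0617; python3 - <<'E'
from plant import cams,env
import cv2
for n,(a,b,c,d) in dict(side=(90,190,225,335)).items():
    p,_=cams.camera(n);cv2.imwrite(f"pics/{n}6.png",cv2.resize(p[a:b,c:d],None,fx=5,fy=5,interpolation=2))
E
```

```text
t: 30.05
ee_pos: [0.4667, -0.1568, 0.1017]
ee_rot: [-1.887, -2.508, -0.002]
contact_force: [-0.4, 0.2, -1.2]
width: 0.0167
t 30.05 pos [ 0.4667 -0.1568  0.1017] d tool cm [-0.62 -0.07  4.  ] turn deg [-0.04 -0.2   0.12] F [-0.4  0.2 -1.2] w 0.0167
```

View pics/side6.png

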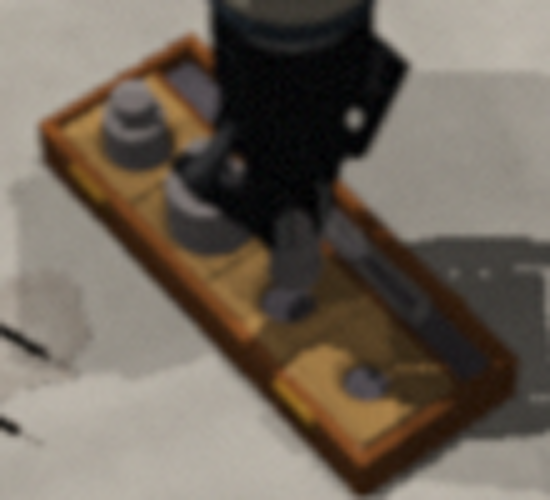

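The second weight is seated upright. The third hangs at u≈297, about 6 mm short of its bore at u≈287, which matches the computed −0.6 cm. I correct that and lower.

```bash
python3 -m crank '[[[-0.55,-0.05,0.2,0,-0.2,0],[0,0,0.5,0,0,0],[0,0,0.5,0,0,0],[0,0,0.4,0,0,0],[0,0,0.2,0,0,0],[0,0,0,0,0,0],[0,0,0,0,0,0],[0,0,0,0,0,0]]]'
python3 go.py .4677 -.1628 .0617
```

```text
t: 30.9
ee_pos: [0.4689, -0.1631, 0.0835]
ee_rot: [1.888, 2.508, 0.0]
contact_force: [-0.6, 0.3, -0.9]
width: 0.0167
t 30.90 pos [ 0.4689 -0.1631  0.0835] d tool cm [ 0.06 -0.11  2.18] turn deg [0.1  0.11 0.11] F [-0.6  0.3 -0.9] w 0.0167
```

```bash
python3 -m crank '[[[0,-0.1,0.5,0,0,0],[0,0,0.5,0,0,0],[0,0,0.4,0,0,0],[0,0,0.25,0,0,0],[0,0,0,0,0,0],[0,0,0,0,0,0],[0,0,0,0,0,0],[0,0,0,0,0,0]]]'
python3 go.py .4677 -.1628 .0617
```

```text
t: 31.7
ee_pos: [0.4679, -0.1634, 0.0656]
ee_rot: [1.888, 2.508, 0.0]
contact_force: [-0.1, 0.1, -1.4]
width: 0.0163
t 31.70 pos [ 0.4679 -0.1634  0.0656] d tool cm [ 0.07 -0.    0.39] turn deg [0.1  0.12 0.11] F [-0.1  0.1 -1.4] w 0.0163
```

```bash
python3 -m crank '[[[0,0,0.2,0,0,0],[0,0,0.15,0,0,0],[0,0,0,0,0,0],[0,0,0,0,0,0],[0,0,0,0,0,0],[0,0,0,0,0,0],[0,0,0,0,0,0],[0,0,0,0,0,0]]]'
python3 go.py .4677 -.1628 .0617
```

```text
t: 32.5
ee_pos: [0.4682, -0.1635, 0.0621]
ee_rot: [1.887, 2.507, 0.001]
contact_force: [0.4, 0.4, -0.3]
width: 0.0168
t 32.50 pos [ 0.4682 -0.1635  0.0621] d tool cm [ 0.08 -0.03  0.04] turn deg [0.14 0.14 0.11] F [ 0.4  0.4 -0.3] w 0.0168
```

```bash
python3 -m crank '[[[0,0,0.1,0,0,0],[0,0,0,0,0,0],[0,0,0,0,0,0],[0,0,0,0,0,0],[0,0,0,0,0,0],[0,0,0,0,0,0],[0,0,0,0,0,0],[0,0,0,0,0,0]]]'
python3 -m crank '[[[0,0,0,0,0,0],[0,0,0,0,0,0],[0,0,0,0,0,0],[0,0,0,0,0,0],[0,0,-0.5,0,0,0],[0,0,-2,0,0,0],[0,0,-3,0,0,0],[0,0,-3,0,0,0]]]' 4
python3 -m crank '[[[1,0.5,-1,0,0,0],[3,2,0,0,0,0],[4,2.5,0,0,0,0],[4,2.5,0,0,0,0],[4,2.5,0,0,0,0],[3,2,0,0,0,0],[2,1.2,0,0,0,0],[1,0.5,0,0,0,0]]]'
python3 go.py .5627 .1655 .0335
```

```text
t: 33.3
ee_pos: [0.4686, -0.1638, 0.0616]
ee_rot: [1.887, 2.506, 0.001]
contact_force: [-0.4, -0.1, 0.2]
width: 0.017
t: 34.1
ee_pos: [0.4656, -0.1625, 0.1461]
ee_rot: [-1.887, -2.507, 0.003]
contact_force: [0.2, 0.0, -0.1]
width: 0.0402
t: 34.9
ee_pos: [0.5407, 0.0976, 0.1602]
ee_rot: [1.893, 2.501, 0.003]
contact_force: [-0.5, -1.3, 0.1]
width: 0.04
t 34.90 pos [0.5407 0.0976 0.1602] d tool cm [ 5.97  3.91 12.67] turn deg [ 0.27  0.14 -0.17] F [-0.5 -1.3  0.1] w 0.04
```

```bash
python3 -m crank '[[[1.5,1,0.8,0.3,0.1,-0.2],[1.8,1.2,1.2,0,0,0],[1.2,0.8,1.6,0,0,0],[0.7,0.4,1.6,0,0,0],[0,0,1.4,0,0,0],[0,0,0.7,0,0,0],[0,0,0,0,0,0],[0,0,0,0,0,0]]]'
python3 go.py .5627 .1655 .0335
```

```text
t: 35.7
ee_pos: [0.5564, 0.158, 0.0818]
ee_rot: [-1.889, -2.508, 0.008]
contact_force: [0.8, 0.4, -0.3]
width: 0.04
t 35.70 pos [0.5564 0.158  0.0818] d tool cm [0.55 0.84 4.82] turn deg [-0.3   0.09  0.08] F [ 0.8  0.4 -0.3] w 0.04
```

```bash
python3 -m crank '[[[0.5,0.8,0.2,-0.3,0.1,0],[0,0,0.8,0,0,0],[0,0,1,0,0,0],[0,0,0.8,0,0,0],[0,0,0.5,0,0,0],[0,0,0,0,0,0],[0,0,0,0,0,0],[0,0,0,0,0,0]]]'
python3 go.py .5627 .1655 .0335;python3 - <<'E'
from plant import cams,env
import cv2
for n,(a,b,c,d) in dict(side=(220,320,240,370)).items():
    p,_=cams.camera(n);cv2.imwrite(f"pics/{n}7.png",cv2.resize(p[a:b,c:d],None,fx=5,fy=5,interpolation=2))
E
```

```text
t: 36.5
ee_pos: [0.5642, 0.1648, 0.0471]
ee_rot: [1.891, 2.507, 0.003]
contact_force: [-0.1, 0.3, -0.1]
width: 0.0401
t 36.50 pos [0.5642 0.1648 0.0471] d tool cm [ 0.11 -0.12  1.36] turn deg [ 0.14 -0.02  0.  ] F [-0.1  0.3 -0.1] w 0.0401
```

View pics/side7.png

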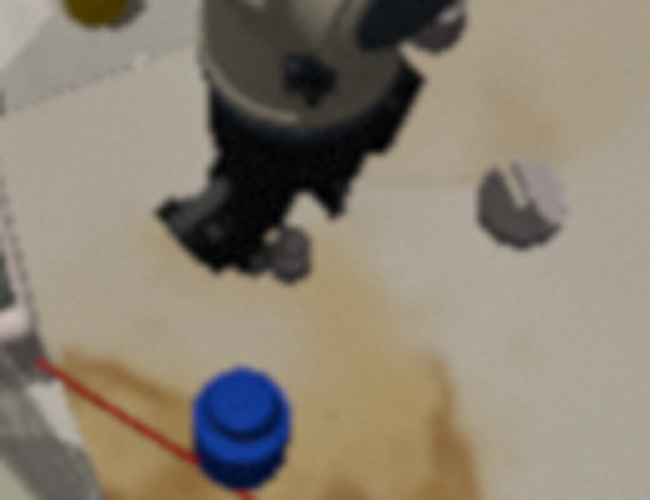

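The smallest weight, at about (290,252) in the crop, lies between the fingers; hooked and slotted are clear. I go down to 33.5 mm and close.

```bash
python3 -m crank '[[[0.1,-0.1,0.5,0.1,0,0],[0,0,0.4,0,0,0],[0,0,0.2,0,0,0],[0,0,0.1,0,0,0],[0,0,0,0,0,0],[0,0,0,0,0,0],[0,0,0,0,0,0],[0,0,0,0,0,0]]]'
python3 go.py .5627 .1655 .0335
```

```text
t: 37.35
ee_pos: [0.5634, 0.1657, 0.0349]
ee_rot: [1.891, 2.507, 0.003]
contact_force: [-0.1, 0.1, -0.8]
width: 0.0397
t 37.35 pos [0.5634 0.1657 0.0349] d tool cm [-0.01 -0.07  0.14] turn deg [ 0.12 -0.02  0.01] F [-0.1  0.1 -0.8] w 0.0397
```

```bash
python3 -m crank '[[[0,0,0.1,0.1,0,0],[0,0,0,0,0,0],[0,0,0,0,0,0],[0,0,0,0,0,0],[0,0,0,0,0,0],[0,0,0,0,0,0],[0,0,0,0,0,0],[0,0,0,0,0,0]]]' 0.6 30
python3 go.py .5627 .1655 .0335
python3 -m crank '[[[0,0,0,0,0,0],[0,0,0,0,0,0],[0,0,0,0,0,0],[0,0,-0.3,0,0,0],[0,0,-0.8,0,0,0],[0,0,-1.5,0,0,0],[0,0,-2,0,0,0],[0,0,-2,0,0,0]]]'
python3 go.py .4502 -.0988 .13
```

```text
t: 38.15
ee_pos: [0.5635, 0.1657, 0.034]
ee_rot: [1.892, 2.508, 0.001]
contact_force: [-0.2, -0.5, 0.2]
width: 0.0131
t 38.15 pos [0.5635 0.1657 0.034 ] d tool cm [-0.   -0.08  0.05] turn deg [ 0.03 -0.02  0.01] F [-0.2 -0.5  0.2] w 0.0131
t: 38.95
ee_pos: [0.5617, 0.1652, 0.1022]
ee_rot: [-1.89, -2.506, 0.005]
contact_force: [0.9, 0.9, 0.3]
width: 0.0132
t 38.95 pos [0.5617 0.1652 0.1022] d tool cm [-22.32 -17.99  -2.71] turn deg [-0.25 -0.02  0.  ] F [0.9 0.9 0.3] w 0.0132
```

```bash
python3 -m crank '[[[-0.8,-0.6,-1.2,-0.2,0,0],[-2,-1.6,-0.8,0,0,0],[-3,-2.4,-0.5,0,0,0],[-3.2,-2.6,0,0,0,0],[-3.2,-2.6,0,0,0,0],[-3,-2.4,0,0,0,0],[-2,-1.6,0,0,0,0],[-1,-0.8,0,0,0,0]]]'
python3 go.py .4502 -.0988 .13
```

```text
t: 39.75
ee_pos: [0.4696, -0.0579, 0.1373]
ee_rot: [1.88, 2.504, 0.015]
contact_force: [0.3, 0.8, -0.3]
width: 0.013
t 39.75 pos [ 0.4696 -0.0579  0.1373] d tool cm [-3.39 -3.01  0.7 ] turn deg [0.81 0.14 0.27] F [ 0.3  0.8 -0.3] w 0.013
```

```bash
python3 -m crank '[[[-1.1,-1,0,0.7,0.1,0.2],[-1.1,-1,0,0,0,0],[-0.6,-0.5,0.4,0,0,0],[0,0,1,0,0,0],[0,0,0.8,0,0,0],[0,0,0.4,0,0,0],[0,0,0,0,0,0],[0,0,0,0,0,0]]]'
python3 go.py .4502 -.0988 .056; python3 - <<'E'
from plant import cams,env
import cv2
for n,(a,b,c,d) in dict(side=(90,190,225,335)).items():
    p,_=cams.camera(n);cv2.imwrite(f"pics/{n}8.png",cv2.resize(p[a:b,c:d],None,fx=5,fy=5,interpolation=2))
E
```

```text
t: 40.55
ee_pos: [0.4499, -0.095, 0.1111]
ee_rot: [1.893, 2.504, 0.002]
contact_force: [-0.8, 0.7, 0.1]
width: 0.013
t 40.55 pos [ 0.4499 -0.095   0.1111] d tool cm [-0.36 -0.09  5.51] turn deg [ 0.17  0.09 -0.12] F [-0.8  0.7  0.1] w 0.013
```

View pics/side8.png

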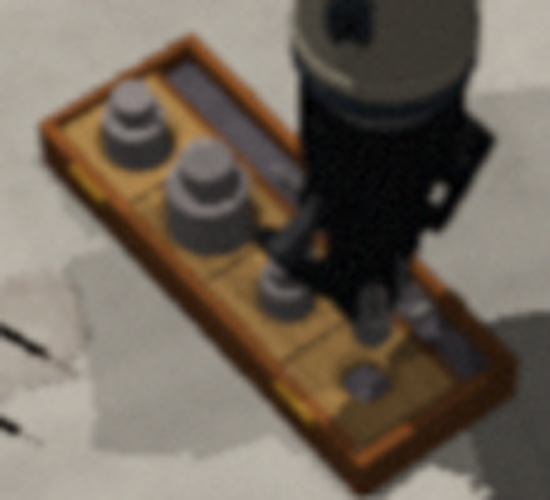

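The third weight is seated upright. The smallest hangs at u≈372 with its bore at ≈366, in line with the 3.6 mm correction left. I correct and lower.

```bash
python3 -m crank '[[[-0.3,-0.1,0.5,0.1,0.1,-0.1],[0,0,1,0,0,0],[0,0,0.9,0,0,0],[0,0,0.6,0,0,0],[0,0,0.3,0,0,0],[0,0,0,0,0,0],[0,0,0,0,0,0],[0,0,0,0,0,0]]]'
python3 go.py .4502 -.0988 .056
```

```text
t: 41.4
ee_pos: [0.4501, -0.0981, 0.075]
ee_rot: [1.891, 2.508, 0.002]
contact_force: [-0.5, 0.1, -2.0]
width: 0.0134
t 41.40 pos [ 0.4501 -0.0981  0.075 ] d tool cm [-0.08 -0.01  1.9 ] turn deg [ 0.05 -0.03  0.04] F [-0.5  0.1 -2. ] w 0.0134
```

```bash
python3 -m crank '[[[-0.05,0,0.5,0,0,0],[0,0,0.5,0,0,0],[0,0,0.3,0,0,0],[0,0,0.2,0,0,0],[0,0,0,0,0,0],[0,0,0,0,0,0],[0,0,0,0,0,0],[0,0,0,0,0,0]]]'
python3 go.py .4502 -.0988 .056
```

```text
t: 42.2
ee_pos: [0.4508, -0.0987, 0.0592]
ee_rot: [1.89, 2.508, 0.002]
contact_force: [0.2, -0.3, -0.7]
width: 0.013
t 42.20 pos [ 0.4508 -0.0987  0.0592] d tool cm [ 0.01 -0.06  0.32] turn deg [0.12 0.01 0.04] F [ 0.2 -0.3 -0.7] w 0.013
```

```bash
python3 -m crank '[[[0,-0.05,0.2,0,0,0],[0,0,0.1,0,0,0],[0,0,0,0,0,0],[0,0,0,0,0,0],[0,0,0,0,0,0],[0,0,0,0,0,0],[0,0,0,0,0,0],[0,0,0,0,0,0]]]'
python3 go.py .4502 -.0988 .056
```

```text
t: 43.0
ee_pos: [0.4505, -0.0989, 0.0562]
ee_rot: [1.89, 2.507, 0.003]
contact_force: [0.0, -0.4, -0.7]
width: 0.0132
t 43.00 pos [ 0.4505 -0.0989  0.0562] d tool cm [ 0.02 -0.02  0.02] turn deg [0.15 0.03 0.04] F [ 0.  -0.4 -0.7] w 0.0132
```

```bash
python3 -m crank '[[[0,0,0.05,0,0,0],[0,0,0,0,0,0],[0,0,0,0,0,0],[0,0,0,0,0,0],[0,0,0,0,0,0],[0,0,0,0,0,0],[0,0,0,0,0,0],[0,0,0,0,0,0]]]'
python3 -m crank '[[[0,0,0,0,0,0],[0,0,0,0,0,0],[0,0,0,0,0,0],[0,0,0,0,0,0],[0,0,-0.5,0,0,0],[0,0,-2,0,0,0],[0,0,-3,0,0,0],[0,0,-3,0,0,0]]]' 3.5
python3 -m crank '[[[1,0,-3,0,0,0],[3,0,-2,0,0,0],[4,0,-1,0,0,0],[4,0,0,0,0,0],[4,0,0,0,0,0],[4,0,0,0,0,0],[4,0,0,0,0,0],[4,0,0,0,0,0]]]'
python3 -m crank '[[[4,0,0,0,0,0],[4,0,0,0,0,0],[4,0,0,0,0,0],[3,0,0,0,0,0],[2,0,0,0,0,0],[1,0,0,0,0,0],[0,0,0,0,0,0],[0,0,0,0,0,0]]]'
python3 - <<'E'
from m import *
D={}
for n,(a,b,c,d) in dict(side=(90,330,225,420),top=(150,290,140,430)).items():
    p,dd=cams.camera(n);D[n]=dd;np.save(f"pics/{n}9.npy",dd);f=2.5 if n=="side" else 2.7;cv2.imwrite(f"pics/{n}9.png",cv2.resize(p[a:b,c:d],None,fx=f,fy=f,interpolation=2))
S=dict(largest=(.4863,-.226),second=(.5045,-.2897),third=(.4677,-.1628),smallest=(.4502,-.0988))
F=dict(largest=.016,second=.018,third=.020,smallest=.022)
H=dict(largest=(.051,.066),second=(.040,.052),third=(.0315,.041),smallest=(.024,.033))
for k in S:
    C={};o=[]
    for n in D:
        W=world(n,D[n]);z=cv2.medianBlur(W[...,2].astype('float32'),3);e=S[k];b,t=H[k];b+=F[k];t+=F[k]
        m=(np.hypot(W[...,0]-e[0],W[...,1]-e[1])<.03)&(z>b)&(z<t+.02)
        if m.sum()<8: o.append((n,"hidden"));continue
        m,c=comp(m,proj(n,[*e,t-.004]));o.append((n,int(m.sum()),"ztop %.4f exp %.4f"%(np.percentile(W[...,2][m],80),t),np.round((plane(n,*c,(b+t)/2)[:2]-e)*1000,1)))
    print(k,o)
E
```

```text
t: 43.8
ee_pos: [0.4506, -0.0989, 0.0559]
ee_rot: [1.89, 2.507, 0.003]
contact_force: [-0.1, -0.0, 0.6]
width: 0.0132
t: 44.6
ee_pos: [0.4475, -0.0983, 0.1405]
ee_rot: [-1.888, -2.504, 0.002]
contact_force: [-0.2, 0.3, 0.6]
width: 0.0351
t: 45.4
ee_pos: [0.3728, 0.1762, 0.2121]
ee_rot: [1.898, 2.495, 0.013]
contact_force: [0.8, 2.0, -0.3]
width: 0.0351
t: 46.2
ee_pos: [0.3194, 0.3602, 0.2151]
ee_rot: [1.889, 2.5, 0.02]
contact_force: [0.3, 0.4, -0.1]
width: 0.0351
largest [('side', 106, 'ztop 0.0833 exp 0.0820', array([1.4, 0.4])), ('top', 97, 'ztop 0.0827 exp 0.0820', array([ 1.7, -0.6]))]
second [('side', 62, 'ztop 0.0722 exp 0.0700', array([1.4, 0.9])), ('top', 62, 'ztop 0.0709 exp 0.0700', array([ 1.8, -1. ]))]
third [('side', 43, 'ztop 0.0632 exp 0.0610', array([1.5, 1.1])), ('top', 40, 'ztop 0.0621 exp 0.0610', array([ 1.8, -1.1]))]
smallest [('side', 35, 'ztop 0.0565 exp 0.0550', array([-0.2,  1.7])), ('top', 26, 'ztop 0.0558 exp 0.0550', array([ 0.2, -0.3]))]
```

View pics/side9.png

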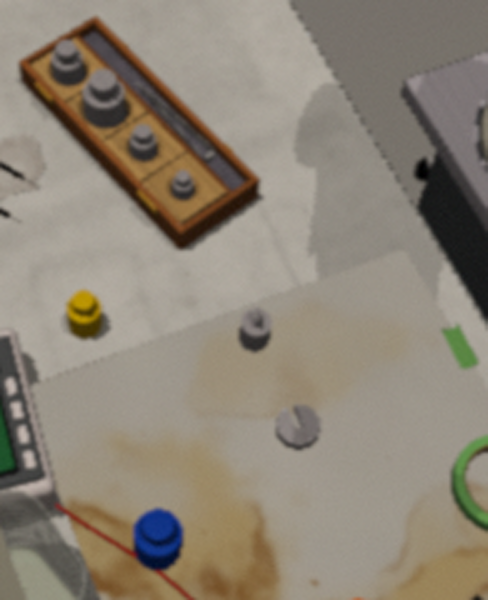

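View pics/top9.png

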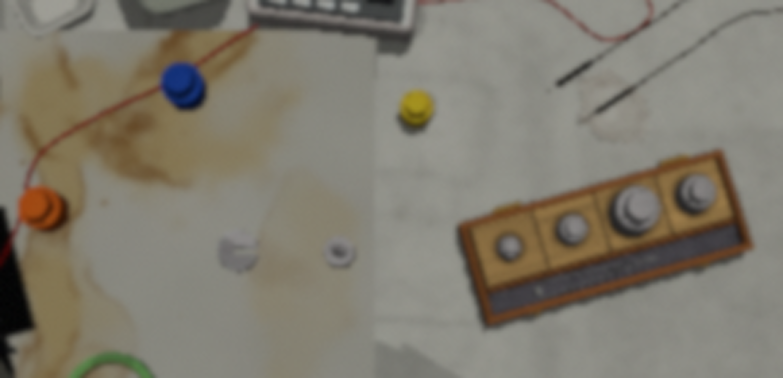

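All four weights are upright, each down in its own bore: tops within about 2 mm of the seated height and within 2 mm of the axes. Hooked and slotted are at their original pixels. I hand in.

```bash
python3 -c "
from plant import workorder
print(workorder.hand_in())"
```

```text
the job is handed in; nothing more can be done
None
```

All four knobbed weights are back in the case, each in the seat bored for its size, and the job was handed in at about 46 s of the 93 s allowed. I lifted each by the knob, lowered it until it rested on its bore floor, then released it; no verdict came back.

- **Final position:** measured from both cameras, each weight is within about 2 mm of its bore axis. The tops read 1–2 mm above the seated height. The largest and second weights landed on average about 0.3 mm from their axes sideways (along y), with about 1.6 mm forward offset along x.
- **Upright and clear:** all four look upright in both views, and the arm stands well away.
- **Look-alikes:** the hooked, slotted, blue, orange and yellow weights look unmoved in the last pictures. I checked them by eye only and did not measure their displacement.
- **Disagreements:** the two cameras differed by up to 4 mm on the first knob positions and by about 2 mm at the end. The side camera's heights read about 1–2 mm higher than the top camera's, close to the stated 2 mm calibration.
- **Grip widths:** they read about 2 mm under the stated knob diameters, but no weight slipped in the grip.

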